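Shut the graver rack and bring its opened combination lock to the staple

ROBOT

A 6-joint arm with a two-finger parallel gripper is mounted at the origin on the work surface. World frame = base frame: x ahead of the robot, y to its left, z up, the work surface at z = 0. Lengths are in m, angles in rad, forces in N, time in s.
With the tool pointing down it reaches from about 0.275 to 0.725 m from the base axis. Payload 15.9 kg.
Tool frame: the origin (TCP) lies on the centre line of the jaws, within the pads' length; the fingertips stand 11 mm ahead of it and the grasp point (between the pads) lies 8 mm behind it; z points along the fingers, y is the line along which they close (so a half turn about z gives the same grasp; the last joint's range is limited). The gripper opens to 85 mm and grips with 20 to 120 N. Pads are 22 mm wide; open, the fingers measure 114 mm over their backs; the gripper's body (76 mm by 85 mm) begins 54 mm behind the grasp point. The pads swing forward as they close: fully open they stand 13 mm farther back than shut.
Start: joints at [1.152, 0.213, -0.034, 1.323, 0, 1.571], TCP at [0.203, 0.457, 0.242] pointing down, gripper open.
Joint ranges: [-2.98, 2.98], [-0.74, 1.72], [-1.14, 1.35], [-2.1, 2.04], [-1.57, 1.44], [-3.14, 3.14]. Speed limits (rad/s): [1.89, 1.89, 2.39, 2.57, 3.14, 3.14].

INTERFACE

Orientations are given as [roll, pitch, yaw] about the fixed x, y, z axes, in that order (R = Rz(yaw) Ry(pitch) Rx(roll)).
In Python, from bench import r gives the robot as it stands. Calls block until the motion is done:
- r.move_ptp(position, orientation): joint-space move of the TCP to a pose.
- r.move_straight(position, rot=None, velocity=0.15, until_force=None): straight line of the TCP; rot=None keeps the orientation; velocity is the mean speed in m/s. With until_force (N) it stops when the force on the tool has changed by that much, and returns True; else False.
- r.goto_joints(angles): joint-space move.
- r.gripper_to(opening): finger opening in m; the grip force is fixed at half the most; returns when the fingers have stopped.
- r.wait(seconds).
- r.ik(position, orientation): joint angles nearest the present ones, or None.
- r.state(): the state.
- r.capture(name): name is "scene" or "top" or "wrist"; returns a dict with "color" (420x560x3 uint8, red, green, blue), "intrinsics" (3x3 intrinsics, pixels), "xyz" and "orientation" of the camera in the world; the wrist camera has in their place "mount" (4x4, takes a point from camera to tool coordinates, whose origin is the TCP and whose axes are the flange's). Camera axes: x right, y down, z forward; pixel columns grow to the right and rows downward; lengths in m; the calibration is good to about 2 mm. The wrist camera is an equidistant fisheye: a pixel r from the principal point sees the ray r / f radians off the axis. A picture is of the moment at which its call begins: read the wrist's pose just before it. There is no depth.
A pose or a line that the arm cannot do raises r.PlanningError and nothing moves.
- r.hand_in(): hands the job in; it is judged then, once.
The state is a dict: "clock": time; "joint_pos": joint angles; "joint_vel": joint speeds; "tau": joint torques, N m; "eef_pos": TCP position; "orientation": TCP orientation; "ft_force": force on the tool from outside, world axes, zero at the start; "torque": the same for the moment, N m; "opening": finger opening in m; "grasp_force": force on a finger pad.
Only numpy, scipy, OpenCV 4.12 (cv2) and the standard library are available. Lean on these libraries where they do the work, as an engineer would, in place of code of your own. Each camera call takes 0.05 s, during which the arm holds its last target. There are 200 camera calls.

TASK

Get the goldsmith's graver rack ready for locking up: first swing its keeper bar shut until it clicks home in the catch. Then, with the combination lock lying in its wooden nest, turn the dial, click by click, until its pointer stands at the index mark on the bow side, and pull the shackle fully open. Finally lift the lock out with its dial facing up and finish while holding it still in the gripper, level, with the open shackle's bow straight above the rack's staple and a few centimetres clear of it: do not let go or put it down, and leave the gravers and the other things on the bench where they are.

Things in the scene. Friction and masses are not known exactly. Their poses are not given: they have to be found in the camera images.
- rack: Dark wooden rack fixed to the bench, on the left or right, yaw varies; base 170 (x) by 250 mm (y -135 to +115), 16 thick; origin: underside, on the middle groove. Gravers lie along x at y = -40, 0, 40 mm (tops 38 high). Steel pivot post at +y (44 high), catch post at y -81 to -133 (42 high) with a back stop (y -83 to -101, top 59 high) on the +x side of the shut bar, and the staple.
- keeper (a joint): Angle (rad) of the steel keeper bar, 16 mm wide, 44 to 54 mm above the bench, swinging level. 0 = shut against its stop, along the rack's -y over the gravers. Grows as it swings to the rack's -x side (clockwise from above), up to 1.0; starts at 0.45 to 0.85. Between 0.09 and 0.03 it runs over a detent click (about 4 N at the peg) that then holds it in 0 to 0.03. Otherwise stays where left.
- keeper_hinge (a point): The keeper bar's pivot axis, at 44 mm above the bench (rack's x = 0, y = +90 mm).
- keeper_peg (a point): Top of the round brass peg (14 mm diameter, standing 32 mm above the bar, top 86 mm above the bench) by which the bar is moved; 155 mm from the pivot axis. It moves with the bar.
- staple (a point): Top of the staple, a steel loop (5 mm wire, 25 mm wide along the rack's x) standing upright on the catch post at the rack's x = 0, y = -120 mm; top 75 mm above the bench. This is where the lock belongs.
- nest: Light wooden nest fixed to the bench, left or right, yaw varies; 77 (x) by 69 mm (y), floor 22 mm above the bench, rim 5 mm thick round it (rim top 29 mm above the bench), in which the lock lies with about 1.5 mm play each way. Origin: centre of its underside; axes as the lock's.
- lock: Loose steel combination padlock lying in the nest, dial up; block 64 (x) by 56 (y) by 26 mm high, about 0.5 kg in all (unknown to a quarter). Origin: centre of its underside (22 mm above the bench in the nest). z up through the dial; its -x side is the bow side, where the shackle comes out and a small dark index mark lies on the block's top.
- lock_dial (a joint): Angle (rad) of the dial (white, black grip bar) about the lock's z, counter-clockwise positive from above. 0 = pointer (bar end with nose and white line) at the index mark, to the lock's -x: only there is the shackle released. Starts at 0.65 to 1.5. Clicks every 0.52 rad (30 degrees), one at 0; under 0.1 N m to turn. The shackle can be pulled within about 0.15 rad of 0, and then blocks the dial.
- dial_grip (a point): Middle of the dial's grip bar, on the dial's axis, 39 mm above the lock's underside. The bar is 30 mm long, 10 mm wide and 16 mm high (31 to 47 mm above the lock's underside, on a disc of 42 mm diameter and 5 mm thick); its long axis lies along the pointer.
- lock_shackle (a joint): Travel (m) of the lock's shackle out of the block, towards the lock's -x: 0 = shut, 0.018 = fully open. It needs about 3 N when released by the dial, is blocked after 2 mm when not, and stays where it is left.
- bow (a point): Middle of the shackle's bow (cross bar), on the centre line of the 8 mm round bar, 13 mm above the lock's underside; 70 mm from the lock's axis when shut, 88 when open. Straight legs at the lock's y = +22 and -22 mm stand 32 mm out of the block when shut (52 mm over both legs, U 36 mm wide inside).
- graver0: Graver lying in the rack: wooden mushroom handle 24 mm thick, steel blade, 115 mm long; bystander, leave it in place.
- graver1: Second graver, as the first; bystander.
- graver2: Third graver, as the first; bystander.
- solder_block: Grey soldering block 70 by 100 by 22 mm between the rack and the nest, near the robot; origin under its centre; bystander.
- jar: Glass jar, 84 mm diameter, 75 mm high, at the back; bystander.
- hammer: Hammer, 220 mm, lying at the right; bystander.
- mandrel: Steel ring mandrel, 260 mm, lying at the left; bystander.
- dish: Copper dish, 80 mm diameter, 30 mm high, near right; bystander.
Mind the look-alikes: they are no part of the job. Leave any yellow look-alike of the nest alone. What is shaped like the lock but purple is not meant.

How it is judged:
By the outcome, as a careful person would: the job done as asked, in the order asked, and still so for the second after the job is handed in, while the arm keeps its last pose, push and grip.
It also fails if it takes over 61 s, if anything falls off the work surface, if the arm or the gripper's body presses on something with over 40 N, if the wrist force passes 120 N, or if a joint passes its speed limit or range.

## Working session

There is one attempt and no reset: what is moved stays moved. The work goes in short steps, each a Python script; the robot and the scene stay as the last script left them, time stands still between calls to the robot, and variables do not carry over. Pictures are saved under pics/ and viewed, at most 10 in all, crops included, and the job is handed in when it is done.

```bash
mkdir -p pics; ls; python3 - <<'E'
from bench import r
import cv2,numpy as np,pickle
d={n:r.capture(n) for n in("scene","top")}
pickle.dump(d,open('cap0.pkl','wb'))
for n in d:
    print(n,d[n]["intrinsics"],d[n]["xyz"],d[n]["orientation"])
    cv2.imwrite(f'pics/{n}0.png',cv2.resize(d[n]["color"][:,:,::-1],(800,600),interpolation=cv2.INTER_CUBIC))
print(r.state())
E
```

```text
pics
scene [[414.77572944   0.         285.19531252]
 [  0.         414.77572944 209.99733526]
 [  0.           0.           1.        ]] [ 0.88995173 -0.48911507  0.95120306] [-2.53507058  0.01518179  0.61306794]
top [[395.37943331   0.         281.63760116]
 [  0.         395.37943331 209.73852472]
 [  0.           0.           1.        ]] [0.39254147 0.01195364 1.27981171] [-2.99550055 -0.02273867 -1.5669907 ]
{'clock': 0.1, 'joint_pos': array([ 1.15197921e+00,  2.13312930e-01, -3.49766681e-02,  1.32348654e+00,
        1.88864886e-06,  1.57082936e+00]), 'joint_vel': array([-0.00118618, -0.00149186,  0.00179369, -0.00129615, -0.00105472,
        0.00012527]), 'tau': array([ 1.11705689e-03, -6.87243676e+01,  4.87806809e+01,  1.23010139e-02,
        1.43495304e-04, -1.65971279e-06]), 'eef_pos': array([0.20322407, 0.45652621, 0.24187046]), 'orientation': array([-3.14061284e+00, -1.85628058e-06,  2.72274250e+00]), 'ft_force': array([-0.70128208, -0.59786684, -1.10089755]), 'torque': array([0.01199873, 0.08326779, 0.06048447]), 'grasp_force': 0.0, 'opening': 0.08527357775640775}
```

View pics/top0.png

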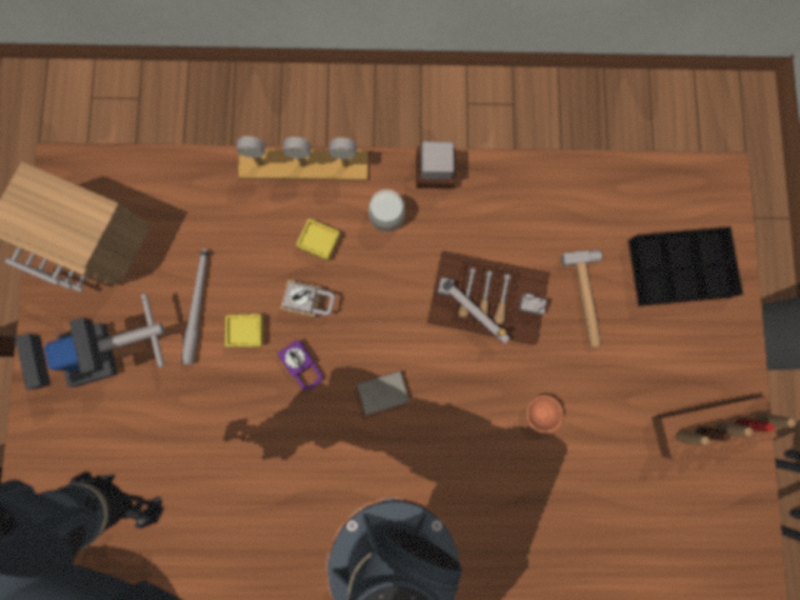

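View pics/scene0.png

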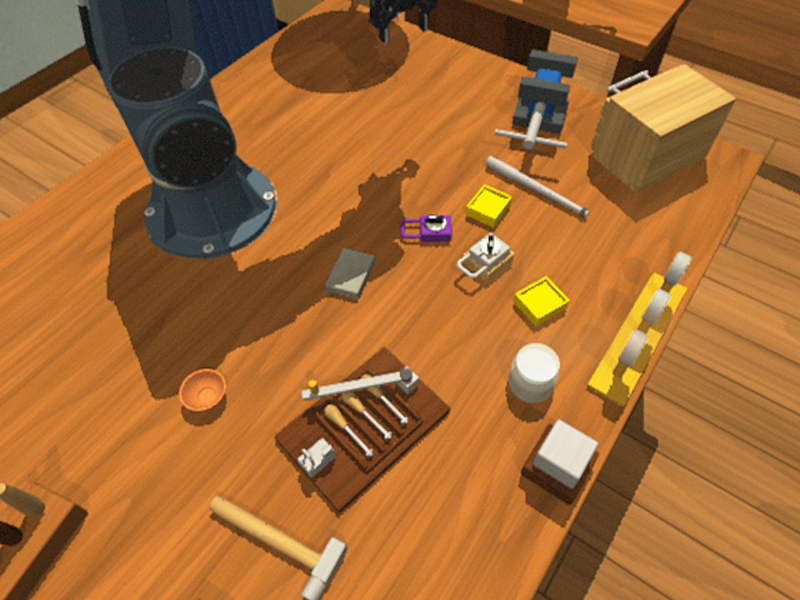

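The top view shows the steel lock in its light wooden nest at (307,297), with the bow to the right. The purple look-alike is at (300,362), and the yellow nest look-alikes are at (318,238) and (243,330). The rack has its pivot at (446,287), peg at (505,333) and catch/staple at (535,303). The steel lock in the light nest fits the description; I'll confirm it in a wrist crop.

```bash
cat > h.py <<'E'
from bench import r
import cv2,numpy as np,pickle
from scipy.spatial.transform import Rotation as Ro
def T(p,o):
    M=np.eye(4);M[:3,:3]=Ro.from_euler('xyz',o).as_matrix();M[:3,3]=p;return M
def shot(n):
    s=r.state();c=r.capture(n)
    c['M']=T(s['eef_pos'],s['orientation'])@c['mount'] if n=='wrist' else T(c['xyz'],c['orientation'])
    c['fish']=n=='wrist';return c
def ray(c,uv):
    K=c['intrinsics'];q=(np.array(uv,float)-K[:2,2])/[K[0,0],K[1,1]]
    if c['fish']:
        t=np.linalg.norm(q);d=np.r_[q/max(t,1e-9)*np.sin(t),np.cos(t)]
    else: d=np.r_[q,1]
    d=c['M'][:3,:3]@d
    return c['M'][:3,3],d/np.linalg.norm(d)
def onz(c,uv,z):
    o,d=ray(c,uv);return o+d*(z-o[2])/d[2]
def tri(obs):
    A=np.zeros((3,3));b=np.zeros(3);L=[ray(c,u) for c,u in obs]
    for o,d in L:
        P=np.eye(3)-np.outer(d,d);A+=P;b+=P@o
    X=np.linalg.solve(A,b)
    return X,[1e3*np.linalg.norm((np.eye(3)-np.outer(d,d))@(X-o)) for o,d in L]
def proj(c,X):
    K=c['intrinsics'];p=c['M'][:3,:3].T@(np.array(X)-c['M'][:3,3])
    if c['fish']:
        h=np.linalg.norm(p[:2]);q=p[:2]/max(h,1e-9)*np.arctan2(h,p[2])
    else:q=p[:2]/p[2]
    return q*[K[0,0],K[1,1]]+K[:2,2]
E
python3 - <<'E'
from h import *
d=pickle.load(open('cap0.pkl','rb'))
for n in d: d[n]['M']=T(d[n]['xyz'],d[n]['orientation']);d[n]['fish']=False
k=.7
R=lambda u,z:print(np.round(onz(d['top'],np.array(u)*k,z),3))
R((300,298),.06);R((330,302),.035);R((446,287),.054);R((505,333),.086);R((535,303),.06)
pickle.dump(d,open('cap0.pkl','wb'))
c=r.capture('wrist');print(c['mount'],c['intrinsics'])
print(T(r.state()['eef_pos'],r.state()['orientation']))
E
```

```text
[0.574 0.208 0.06 ]
[0.569 0.145 0.035]
[ 0.602 -0.111  0.054]
[ 0.498 -0.233  0.086]
[ 0.567 -0.306  0.06 ]
[[ 6.46444371e-05 -9.48276249e-01 -3.17446296e-01  8.15245016e-02]
 [ 9.99998262e-01 -5.30118857e-04  1.78721079e-03  2.41414567e-04]
 [-1.86305381e-03 -3.17445860e-01  9.48274567e-01 -1.32660787e-01]
 [ 0.00000000e+00  0.00000000e+00  0.00000000e+00  1.00000000e+00]] [[325.1922621    0.         277.4286641 ]
 [  0.         325.1922621  206.54913701]
 [  0.           0.           1.        ]]
[[-9.13596876e-01  4.06620961e-01 -3.77133925e-04  2.03219090e-01]
 [ 4.06621134e-01  9.13596571e-01 -7.46884171e-04  4.56579879e-01]
 [ 4.08495015e-05 -8.35701670e-04 -9.99999650e-01  2.41948071e-01]
 [ 0.00000000e+00  0.00000000e+00  0.00000000e+00  1.00000000e+00]]
```

```bash
python3 - <<'E'
from h import *
o=[np.pi,0,np.pi/2]
S={}
for n,p in dict(LA=(.58,.15,.17),LB=(.51,.17,.17),RA=(.58,-.23,.19),RB=(.50,-.21,.19)).items():
    r.move_ptp(p,o);r.wait(.15);S[n]=shot('wrist');print(n,r.state()['clock'],r.state()['joint_pos'].round(2))
pickle.dump(S,open('cap1.pkl','wb'))
for a,X in(('L',(.571,.18,.05)),('R',(.55,-.22,.05))):
    im=[]
    for b in'AB':
        c=S[a+b];u,v=proj(c,X).astype(int);w,h=(100,150) if a=='L' else(140,210)
        x0=max(0,min(u-w,560-2*w));y0=max(0,min(v-h,420-2*h));
        print(a+b,x0,y0)
        im.append(cv2.resize(c['color'][y0:y0+2*h,x0:x0+2*w,::-1],(400,600),interpolation=cv2.INTER_CUBIC))
    cv2.imwrite(f'pics/{a}1.png',np.hstack(im))
E
```

```text
LA 2.1333 [0.25 0.44 0.1  1.23 0.   1.82]
LB 2.725 [ 0.32  0.31 -0.08  1.17 -0.    1.89]
RA 4.4333 [-0.38  0.49  0.22  1.31  0.    1.19]
RB 5.0583 [-0.4   0.32 -0.03  1.22  0.    1.17]
LA 165 18
LB 250 42
RA 102 0
RB 191 0
```

View pics/L1.png

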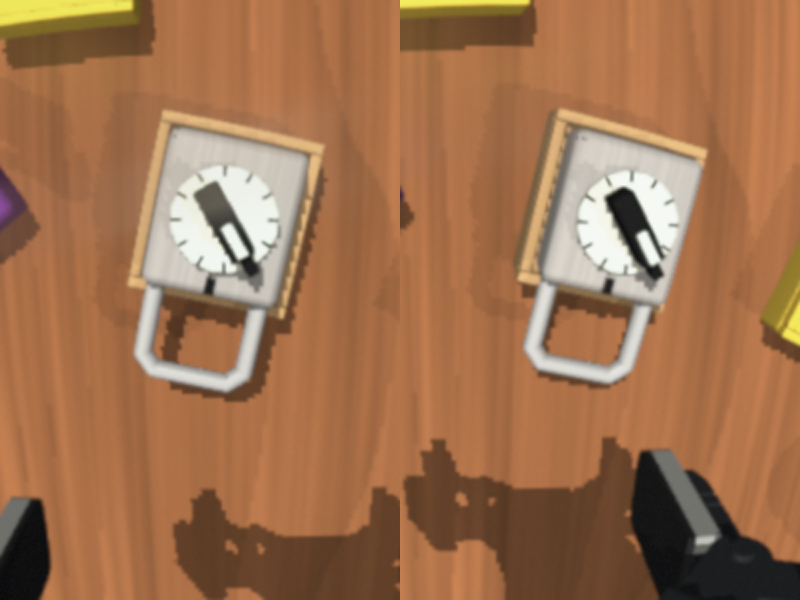

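View pics/R1.png

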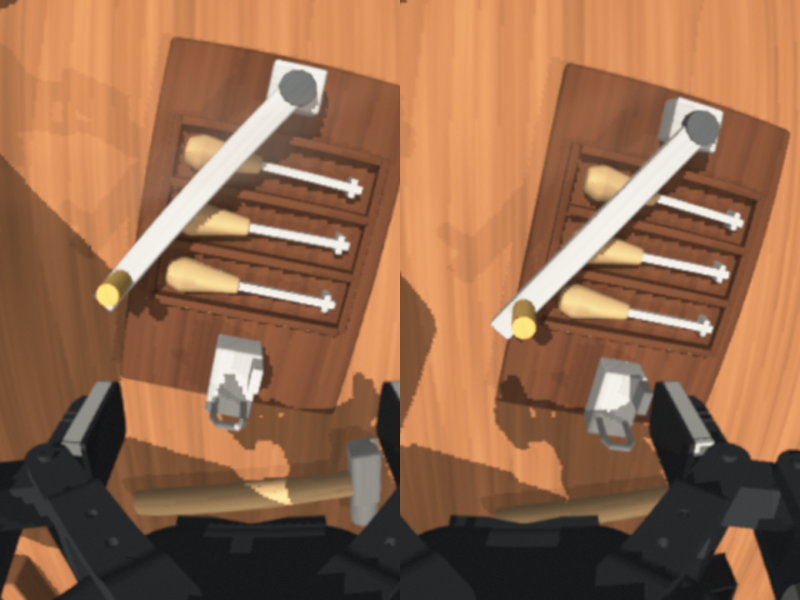

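Both crops confirm the steel lock in the light wood nest. In LA the dial centre is at (224,220), index at (210,286) and bow middle at (192,375), with the pointer about 30–45° off toward the right. In the RA/RB halves, the peg top is at (108,294)/(523,327), the pivot cap at (298,88)/(703,130), and the staple top at about (228,424)/(617,443).

```bash
python3 - <<'E'
from h import *
S=pickle.load(open('cap1.pkl','rb'))
L=lambda a,b:tri([(S['LA'],np.array(a)/2+[165,18]),(S['LB'],(np.array(b)-[400,0])/2+[250,42])])
R=lambda a,b:tri([(S['RA'],np.array(a)*.7+[102,0]),(S['RB'],(np.array(b)-[400,0])*.7+[191,0])])
P={}
def s(n,x): P[n]=x[0];print(n,x[0].round(4),np.round(x[1],1))
s('dialdisc',L((224,220),(628,222)));s('index',L((210,286),(608,286)));s('bow',L((192,375),(578,368)))
s('BL',L((172,127),(577,128)));s('BR',L((312,155),(702,160)));s('FR',L((268,308),(660,308)));s('FL',L((145,278),(542,280)))
s('nose',L((255,270),(656,272)));s('tail',L((208,192),(622,194)))
s('lineA',L((232,240),(650,245)))
s('peg',R((108,294),(523,327)));s('piv',R((298,88),(703,130)));s('staple',R((228,424),(617,443)))
s('rc',R((172,38),(567,63)))
p=lambda n:P[n][:2]
ang=lambda v:np.arctan2(v[1],v[0])
print('x-axis yaw', ang(p('BL')-p('FL')),ang(p('BR')-p('FR')),ang(p('dialdisc')-p('index')),ang(p('dialdisc')-p('bow')),'len',np.linalg.norm(p('dialdisc')-p('bow')))
print('pointer', ang(p('nose')-p('tail')), ang(p('nose')-p('dialdisc')),'corners mean',np.mean([P[k] for k in('BL','BR','FL','FR')],0))
print('bar len',np.linalg.norm(p('peg')-p('piv')),ang(p('peg')-p('piv')),'staple dist',np.linalg.norm(p('staple')-p('piv')),ang(p('staple')-p('piv')))
E
```

```text
dialdisc [0.5799 0.213  0.0525] [0.3 0.3]
index [0.5743 0.186  0.0485] [0.1 0.1]
bow [0.5661 0.1452 0.0372] [0. 0.]
BL [0.5595 0.2495 0.0442] [0.2 0.2]
BR [0.6149 0.2389 0.0398] [0.3 0.3]
FR [0.5973 0.1773 0.0501] [0.3 0.3]
FL [0.5475 0.1877 0.0433] [0.9 0.9]
nose [0.5917 0.1941 0.0573] [0.1 0.1]
tail [0.5742 0.2247 0.0622] [0.8 0.8]
lineA [0.5828 0.2079 0.0746] [0.5 0.5]
peg [ 0.5011 -0.2261  0.0844] [0.1 0.1]
piv [ 0.6069 -0.1139  0.0571] [0.4 0.4]
staple [ 0.566  -0.3225  0.065 ] [0.6 0.6]
rc [ 0.5293 -0.0727  0.0155] [0.2 0.2]
x-axis yaw 1.378610864822006 1.2916450286043586 1.3653301654339607 1.3701164715295202 len 0.06926137985261363
pointer -1.051317962020174 -1.0137320072399614 corners mean [0.57982623 0.21335618 0.04436012]
bar len 0.15424373884924927 -2.327044456704042 staple dist 0.21258920193878955 -1.764618655748031
```

```bash
python3 - <<'E'
from h import *
S=pickle.load(open('cap1.pkl','rb'))
piv=np.array([.6069,-.1139]);a0,a1=-2.327,-1.765
for n,u in(('RA',np.array((228,424))*.7+[102,0]),('RB',np.array((217,443))*.7+[191,0])):
    x=onz(S[n],u,.075);print(x.round(4),np.arctan2(*(x[:2]-piv)[::-1]),np.linalg.norm(x[:2]-piv))
f=lambda a:piv+.155*np.array([np.cos(a),np.sin(a)])
rot=lambda a:[np.pi,0,a+np.pi]
r.gripper_to(.022)
r.move_ptp([*f(a0),.12],rot(a0))
print('down',r.move_straight([*f(a0),.073],velocity=.08,until_force=8),r.state()['clock'])
for a in np.linspace(a0,a1+.1,5)[1:]:
    r.move_straight([*f(a),.073],rot=rot(a),velocity=.08)
    s=r.state();print(a,s['ft_force'].round(1),s['opening'].round(4))
q=f(a1+.1)+.0*a0
print('push',r.move_straight([*(f(a1+.1)+.03*np.array([np.cos(a1+np.pi/2),np.sin(a1+np.pi/2)])),.073],velocity=.03,until_force=15))
s=r.state();print(s['clock'],s['ft_force'].round(1),s['eef_pos'].round(4), np.arctan2(*(s['eef_pos'][:2]-piv)[::-1]))
E
```

```text
[ 0.5664 -0.3163  0.075 ] -1.7681773045925666 0.2064466369615357
[ 0.5635 -0.3143  0.075 ] -1.7841888735115077 0.20501899455249006
down False 7.1583Traceback (most recent call last):
  File "<stdin>", line 13, in <module>
AttributeError: 'float' object has no attribute 'round'
```

```bash
python3 - <<'E'
from h import *
piv=np.array([.6069,-.1139]);a0,a1=-2.327,-1.765
f=lambda a:piv+.155*np.array([np.cos(a),np.sin(a)])
rot=lambda a:[np.pi,0,a+np.pi]
print(r.state()['eef_pos'],r.state()['ft_force'])
for a in (-2.0,-1.88):
    r.move_straight([*f(a),.073],rot=rot(a),velocity=.08)
    s=r.state();print(a,s['ft_force'].round(1))
t=np.array([np.cos(a1+np.pi/2),np.sin(a1+np.pi/2)])
print('push',r.move_straight([*(f(a1)+.012*t),.073],rot=rot(a1),velocity=.03,until_force=15))
s=r.state();print(s['clock'],s['ft_force'].round(1),s['eef_pos'].round(4), np.arctan2(*(s['eef_pos'][:2]-piv)[::-1]),(s['eef_pos'][:2]-f(a1))@t)
E
```

```text
[ 0.52054163 -0.24261293  0.0732009 ] [-0.70661381  0.06635741 -0.03791437]
-2.0 [-1.2 -0.5 -0.8]
-1.88 [-0.1  0.2 -0.6]
push True
9.2 [-2.6 -0.1  3.3] [ 0.58   -0.2662  0.0722] -1.7454072351870265 0.003029970245534174
```

```bash
python3 - <<'E'
from h import *
a1=-1.765
t=np.array([np.cos(a1+np.pi/2),np.sin(a1+np.pi/2)])
p=r.state()['eef_pos']
print('push',r.move_straight([*(p[:2]+.01*t),.073],velocity=.02,until_force=25))
s=r.state();print(s['clock'],s['ft_force'].round(1),s['eef_pos'].round(4),((s['eef_pos']-p)[:2])@t)
p=s['eef_pos']
r.move_straight([*(p[:2]-.004*t),.073],velocity=.05)
r.move_straight([*(p[:2]-.004*t),.14],velocity=.15)
r.gripper_to(.085)
r.move_ptp([.53,-.20,.19],[np.pi,0,np.pi/2]);r.wait(.1)
c=shot('wrist');pickle.dump(c,open('cap2.pkl','wb'))
cv2.imwrite('pics/R2.png',cv2.resize(c['color'][:,:,::-1],(800,600),interpolation=cv2.INTER_CUBIC));print(r.state()['clock'])
E
```

```text
push True
9.5167 [-4.8  1.4  2.7] [ 0.58   -0.2661  0.0713] -4.2847497610520916e-05
11.6167
```

View pics/R2.png

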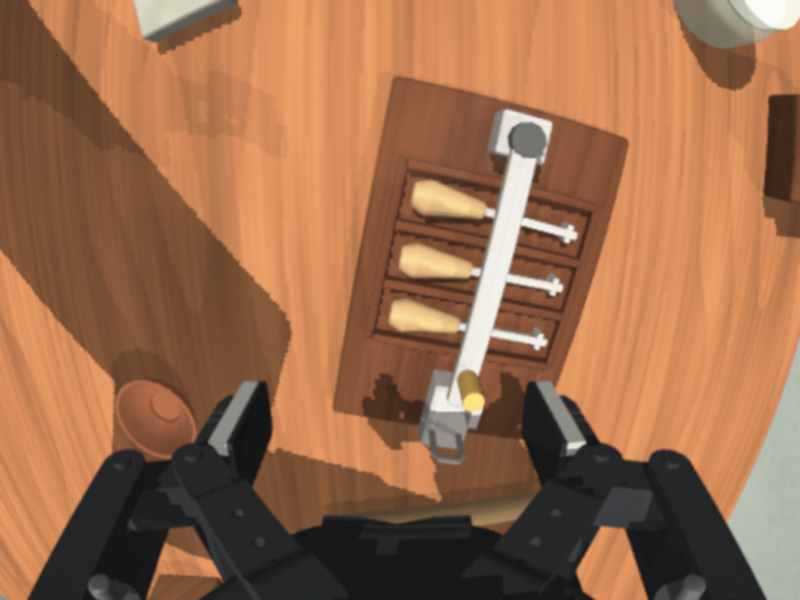

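The bar now lies along the rack over all three gravers, with its end in the catch. The peg top is at (473,401), the pivot at (529,140), and the staple top at about (443,457).

```bash
python3 - <<'E'
from h import *
S=pickle.load(open('cap1.pkl','rb'));c=pickle.load(open('cap2.pkl','rb'))
piv=onz(c,np.array((529,140))*.7,.057);peg=onz(c,np.array((473,401))*.7,.086)
o=lambda u:np.array(u)*.7
X,e=tri([(S['RA'],np.array((228,424))*.7+[102,0]),(S['RB'],np.array((217,443))*.7+[191,0]),(c,o((443,456)))])
print('piv',piv,'peg',peg,'staple',X,e,onz(c,o((443,456)),.075))
a=lambda v:np.arctan2(v[1],v[0])
print('peg dir',a((peg-piv)[:2]),np.linalg.norm((peg-piv)[:2]),'st',a((X-piv)[:2]))
E=[onz(c,o(u),.016) for u in((397,77),(628,138),(334,411),(520,436))]
print('edges',a((E[1]-E[0])[:2]),a((E[2]-E[0])[:2])+np.pi/2,np.linalg.norm(E[1]-E[0]),np.linalg.norm(E[2]-E[0]))
# predicted staple from edges / peg
for y in(-.197,-.210): pass
E
```

```text
piv [ 0.60688067 -0.11278385  0.057     ] peg [ 0.57629287 -0.26380857  0.086     ] staple [ 0.56507564 -0.32346091  0.0634432 ] [np.float64(0.9471092626426063), np.float64(1.3985860838941653), np.float64(2.0308198572485705)] [ 0.56159432 -0.31398846  0.075     ]
peg dir -1.770628284194697 0.15409114133754817 st -1.7666835485842538
edges -0.19109481325342828 -0.20009750333927512 0.1652751862292257 0.2480270842326694
```

```bash
python3 - <<'E'
from h import *
D=np.array([.580,.213]);P=lambda m:print(m,round(r.state()['clock'],2),r.state()['ft_force'].round(1),r.state()['torque'].round(2),round(r.state()['opening'],4),r.state()['eef_pos'].round(4))
r.gripper_to(.03)
y0=-1.04+np.pi
r.move_ptp([*D,.115],[np.pi,0,y0])
print(r.move_straight([*D,.069],velocity=.08,until_force=6));P('down')
r.gripper_to(.0);P('grip')
for y in np.linspace(y0,1.37,4)[1:]:
    r.move_straight([*D,.069],rot=[np.pi,0,y],velocity=.1);P(y)
r.wait(.2);P('end')
r.gripper_to(.03);P('rel')
r.move_straight([*D,.115],velocity=.15)
r.move_ptp([.56,.15,.17],[np.pi,0,np.pi/2]);r.wait(.1)
A=shot('wrist')
r.move_ptp([.53,.12,.15],[np.pi,0,np.pi/2]);r.wait(.1)
B=shot('wrist');pickle.dump((A,B),open('cap3.pkl','wb'));P('x')
im=[]
for c in(A,B):
    u,v=proj(c,(.575,.19,.05)).astype(int);x0=max(0,min(u-80,400));y0=max(0,min(v-120,180));print(x0,y0)
    im.append(cv2.resize(c['color'][y0:y0+240,x0:x0+160,::-1],(400,600),interpolation=cv2.INTER_CUBIC))
cv2.imwrite('pics/L3.png',np.hstack(im))
E
```

```text
False
down 14.47 [ 0.8 -0.2  1.2] [-0.02 -0.03  0.03] 0.03 [0.5802 0.213  0.0694]
grip 14.79 [-2.5 -1.2  4.3] [-0.22  0.35 -0.03] 0.0077 [0.5803 0.2131 0.0698]
1.8577284357265287 15.18 [-2.1 -1.   5.5] [-0.28  0.46 -0.04] 0.0081 [0.5803 0.2131 0.0698]
1.6138642178632645 15.57 [-2.5 -1.   5.5] [-0.33  0.65 -0.03] 0.0082 [0.5802 0.2131 0.0698]
1.37 15.97 [-3.  -1.3  6.4] [-0.34  0.66 -0.03] 0.008 [0.5801 0.213  0.0698]
end 16.17 [-3.4 -1.7  7.1] [-0.32  0.75 -0.04] 0.0077 [0.5801 0.213  0.0698]
rel 16.51 [ 0.6 -0.3  0.4] [-0.04 -0.01 -0.06] 0.03 [0.5801 0.213  0.0691]
x 18.01 [ 0.6  0.  -0. ] [-0.04 -0.02 -0.  ] 0.0302 [0.5306 0.1207 0.1499]
216 36
259 0
```

View pics/L3.png

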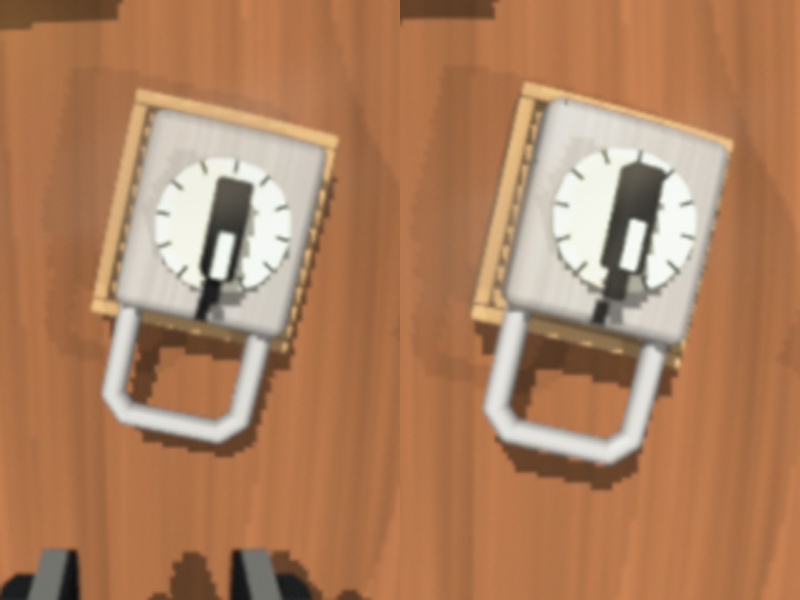

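The dial pointer now stands at the index mark in both halves, A (205,300) and B (603,305). The bow middle is at A (172,422) and B (556,441).

```bash
python3 - <<'E'
from h import *
A,B=pickle.load(open('cap3.pkl','rb'))
P=lambda m:print(m,round(r.state()['clock'],2),r.state()['ft_force'].round(1),round(r.state()['opening'],4),r.state()['eef_pos'].round(4))
bow,e=tri([(A,np.array((172,422))*.4+[216,36]),(B,np.array((156,441))*.4+[259,0])]);print(bow,e)
b=bow[:2] if np.linalg.norm(bow[:2]-[.5661,.1452])<.004 else np.array([.5661,.1452])
d=-np.array([np.cos(1.37),np.sin(1.37)])
r.gripper_to(.017)
r.move_ptp([*b,.09],[np.pi,0,1.37+np.pi/2])
hit=r.move_straight([*b,.037],velocity=.06,until_force=6);P(('down',hit))
if not hit:
    print(r.move_straight([*(b+.032*d),.037],velocity=.04,until_force=15));P('pull')
    print('travel',(r.state()['eef_pos'][:2]-b)@d)
E
```

```text
[0.5660396  0.14378811 0.03055793] [np.float64(0.2872048224585963), np.float64(0.28720482245850687)]
('down', False) 20.54 [ 0.3 -0.2  0. ] 0.0171 [0.5663 0.1439 0.0374]
True
pull 21.17 [ 0.8  8.1 -0.1] 0.0174 [0.5612 0.1201 0.0372]
travel 0.024175423393061585
```

```bash
python3 - <<'E'
from h import *
d=-np.array([np.cos(1.37),np.sin(1.37)])
p=r.state()['eef_pos'];q=p[:2]-.004*d
r.move_straight([*q,.037],velocity=.05);r.move_straight([*q,.10],velocity=.2)
r.gripper_to(.085)
S=[]
for x in((.58,.13,.16),(.53,.12,.16)):
    r.move_ptp(x,[np.pi,0,1.37]);r.wait(.1);S.append(shot('wrist'))
pickle.dump(S,open('cap4.pkl','wb'));print(r.state()['clock'])
im=[]
for c in S:
    u,v=proj(c,(.57,.18,.05)).astype(int);x0=max(0,min(u-80,400));y0=max(0,min(v-120,180));print(x0,y0)
    im.append(cv2.resize(c['color'][y0:y0+240,x0:x0+160,::-1],(400,600),interpolation=cv2.INTER_CUBIC))
cv2.imwrite('pics/L4.png',np.hstack(im))
E
```

```text
24.5667
170 28
232 2
```

View pics/L4.png

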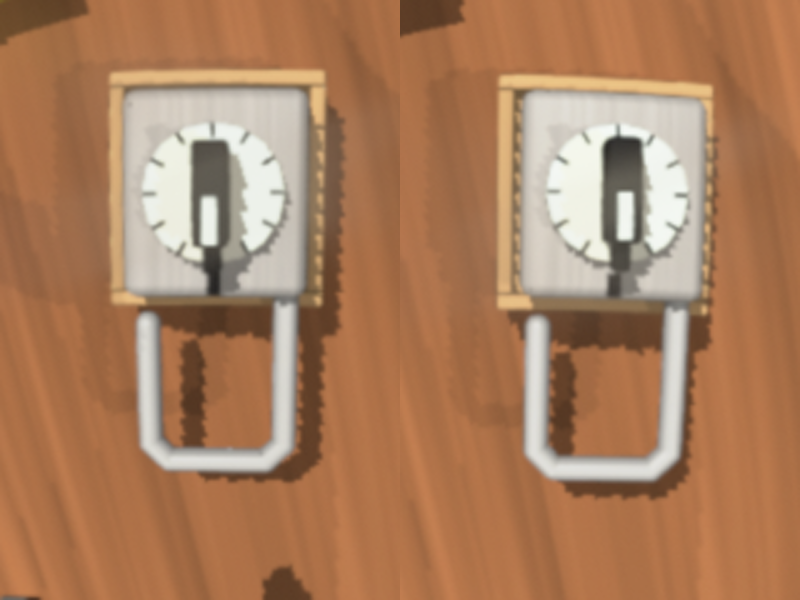

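The shackle is out: the free leg's end stands clear of the block at A (148,315), and the bow is at A (219,460) and B (607,468). The dial pointer is still at the index.

```bash
python3 - <<'E'
from h import *
A,B=pickle.load(open('cap4.pkl','rb'))
P=lambda m:print(m,round(r.state()['clock'],2),r.state()['ft_force'].round(1),r.state()['torque'].round(2),round(r.state()['opening'],4),r.state()['grasp_force'],r.state()['eef_pos'].round(4))
t=lambda a,b:tri([(A,np.array(a)*.4+[170,28]),(B,(np.array(b)-[400,0])*.4+[232,2])])
D,e=t((213,192),(617,193));W,e2=t((219,460),(607,468));v=(D-W)[:2]
print(D,e,W,e2,'len',np.linalg.norm(v),'yaw',np.arctan2(v[1],v[0]))
yaw=np.arctan2(v[1],v[0]);assert abs(yaw-1.37)<.06 and abs(np.linalg.norm(v)-.088)<.004 and np.linalg.norm(D[:2]-[.58,.212])<.005
u=np.array([np.cos(yaw),np.sin(yaw)]);g=D[:2]-.004*u
r.gripper_to(.078)
r.move_ptp([*g,.11],[np.pi,0,yaw])
hit=r.move_straight([*g,.041],velocity=.08,until_force=6);P(('down',hit))
if not hit:
    r.gripper_to(.0);P('grip')
    print('g',g,yaw)
    r.move_straight([*g,.06],velocity=.04);r.wait(.1);P('lift')
E
```

```text
[0.58019981 0.21150103 0.05230173] [np.float64(0.05735783636616086), np.float64(0.05735783636613407)] [0.56298668 0.12686948 0.0416729 ] [np.float64(0.07666490693728523), np.float64(0.07666490693730363)] len 0.08636428677537045 yaw 1.3701441528775984
('down', False) 26.35 [ 0.3 -0.7  0.8] [ 0.05 -0.01  0.05] 0.0776 0.0 [0.5798 0.2077 0.0415]
grip 26.71 [-2.7 -0.6  8.6] [-0.08  0.76 -0.17] 0.0543 64.14062976837158 [0.5796 0.2077 0.0419]
g [0.57940258 0.20758128] 1.3701441528775984
lift 27.43 [ 0.4  0.1 -4.9] [ 0.02 -0.01  0.03] 0.0542 64.47163224220276 [0.5792 0.2075 0.0597]
```

```bash
python3 - <<'E'
from h import *
P=lambda m:print(m,round(r.state()['clock'],2),r.state()['ft_force'].round(1),r.state()['torque'].round(2),round(r.state()['opening'],4),r.state()['eef_pos'].round(4),r.state()['orientation'].round(3))
yaw=1.3701;u=np.array([np.cos(yaw),np.sin(yaw)]);st=np.array([.5658,-.3194]);g=st+.084*u
p=r.state()['eef_pos']
r.move_straight([p[0],p[1],.18],velocity=.15)
r.move_straight([*g,.18],velocity=.2)
r.move_straight([*g,.1245],velocity=.08);r.wait(.4);P('at')
c=shot('wrist');s=r.capture('scene');s['M']=T(s['xyz'],s['orientation']);s['fish']=False
t=r.capture('top');t['M']=T(t['xyz'],t['orientation']);t['fish']=False
pickle.dump((c,s,t),open('cap5.pkl','wb'))
im=[]
for k,w in((c,140),(s,50)):
    q=proj(k,(*st,.09)).astype(int);x0=max(0,min(q[0]-w,560-2*w));y0=max(0,min(q[1]-int(1.5*w),420-3*w));print(x0,y0,proj(k,(*st,.118)),proj(k,(*st,.075)))
    im.append(cv2.resize(k['color'][y0:y0+3*w,x0:x0+2*w,::-1],(400,600),interpolation=cv2.INTER_CUBIC))
cv2.imwrite('pics/F5.png',np.hstack(im))
E
```

```text
at 32.0 [-0.1  0.2 -5.5] [ 0.07  0.02 -0.01] 0.0546 [ 0.5826 -0.2371  0.1246] [3.141 0.    1.37 ]
136 0 [276.62881379 385.66767366] [276.79482714 342.08952207]
163 239 [211.56580633 309.42471866] [214.73082757 316.75677563]
```

View pics/F5.png

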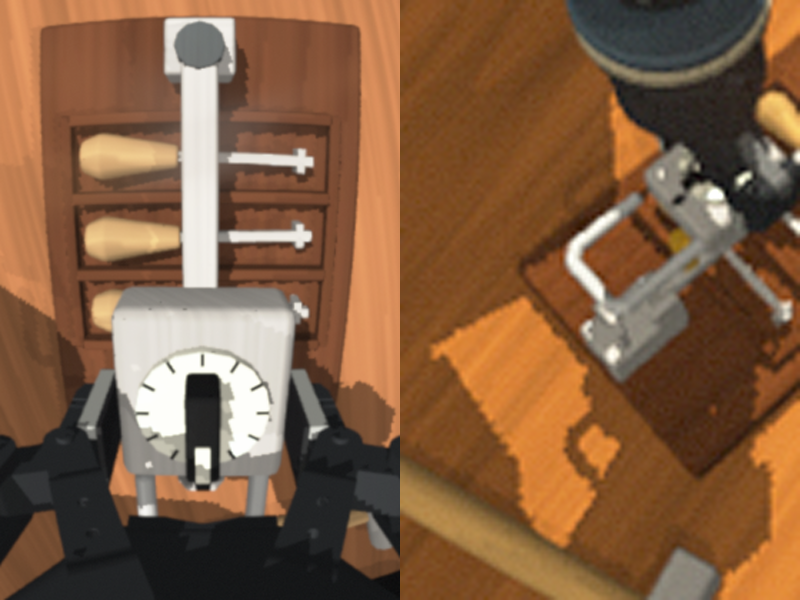

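In the wrist half, the bar is still shut and the gravers are in place. The dial pointer at (202,470) is at the index, and both fingers hold the block level. In the scene half, the bow's middle is at (590,280), against a predicted (594,282), over the staple at about (605,315). The lock weighs about 5 N and is steady, so I'm handing in.

```bash
python3 -c "
from bench import r
print(r.hand_in())"
```

```text
the job is handed in; nothing more can be done
None
```

I handed the job in at about 32 s of robot time: the keeper bar is shut against its stop, the dial is at the index mark, and the shackle is fully open. The lock is held level in the gripper, its bow over the staple to within a few millimetres and about 4 cm clear of it; the hand-in returned no verdict.

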